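# Feel the opening of a microtome specimen clamp with a taper gauge

## Robot

A 6-joint arm with a two-finger parallel gripper is mounted at the origin on the work surface. World frame = base frame: x ahead of the robot, y to its left, z up, the work surface at z = 0. Lengths are in m, angles in rad, forces in N, time in s.
With the tool pointing down it reaches from about 0.3 to 0.875 m from the base axis. Payload 6.4 kg.
Tool frame: the origin (TCP) lies midway between the tips of the shut fingers; the grasp point (between the pads) lies 19 mm behind it; z points along the fingers, y is the line along which they close (so a half turn about z gives the same grasp; the last joint's range is limited). The gripper opens to 88 mm and grips with 3 to 60 N. Pads are 18 mm wide; open, the fingers measure 123 mm over their backs; the gripper's body (75 mm by 187 mm) begins 45 mm behind the grasp point.
Start: joints at [0.954, 0.181, 1.607, -0, 1.354, -0.206], TCP at [0.23, 0.527, 0.239] pointing down, gripper open.
Joint ranges: [-2.99, 2.99], [-0.89, 2.07], [0.3, 2.58], [-1.14, 4.28], [0, 2.63], [-3.12, 3.12]. Speed limits (rad/s): [2.57, 2.57, 3.01, 3.14, 3.14, 3.14].

## Interface

Orientations are given as [roll, pitch, yaw] about the fixed x, y, z axes, in that order (R = Rz(yaw) Ry(pitch) Rx(roll)).
In Python, from workcell import * gives the robot as it stands.
- The arm moves only by the shell command python3 -m crank 'ROWS' [OPENING] [FORCE]. ROWS is JSON, one flat list of numbers, 6 for each row, row after row: the shift along the tool's x, y, z in mm, then the turn, a rotation vector about the tool's x, y, z in degrees. A call has exactly 8 rows; each row is the pose to reach, as a shift and turn from the pose commanded when the call began, along the tool's axes at that moment; what a row does not reach only later rows make up. A row lasts 1/8 s, in which the tool goes at most 62.5 mm and 10.7 degrees, less where a joint would pass 70% of its speed; a pose out of reach is approached as far as the arm can. A call with a gripper value outside its range is refused whole. OPENING is the finger opening in mm, from 0 to 88.1, set as the call begins (- or left out, the last holds). The fingers move at their own pace and stop on an object; FORCE is the grip in N (left out, the last holds). Time passes only in rows, so rows that repeat a pose let the fingers close, or fill a call up. It gives the time, the measured TCP pose, the force, the opening and the grip force at its end, in the units of the state.
- state(): the state, without advancing time (a new reading comes with each control period).
- read_camera(name): name is "side" or "top"; returns the picture (400x640x3 uint8, red, green, blue); there is no depth.
- camera_model(name): a dict with "camera_matrix" (3x3 intrinsics, pixels), "R" (3x3) and "t" (3): a world point X has camera coordinates R X + t. Camera axes: x right, y down, z forward; pixel columns grow to the right and rows downward; lengths in m; the calibration is good to about 2 mm. A picture is of the moment at which its call begins. camera_model takes no time and is no camera call.
- sign_off(): hands the job in; it is judged then, once.
The state is a dict: "clock": time; "joints": joint angles; "joint_vel": joint speeds; "joint_efforts": joint torques, N m; "ee_pos": TCP position; "orientation": TCP orientation; "wrist_force": force on the tool from outside, world axes, zero at the start; "ft_torque": the same for the moment, N m; "finger_gap": finger opening in m; "grasp_force": force on a finger pad.
Only numpy, scipy, OpenCV 4.12 (cv2) and the standard library are available. Lean on these libraries where they do the work, as an engineer would, in place of code of your own. Each camera call takes 0.05 s, during which the arm holds its last target. There are 200 camera calls.

## Task

Draw the taper gauge (the one with the flat handle) up out of its stand, hold it upright over the specimen clamp and slide its blade down between the clamp's two plates until both plates just drag on it snugly, without forcing the spring plate. Finish there: the gauge stays in the fingers, held still at that depth, and is not let go. Leave the pin and the things around alone.

Things in the scene. Friction and masses are not known exactly. Their poses are not given: they have to be found in the camera images.
- gauge: Taper gauge, loose, about 110 g, tip down in either slot of the stand. Steel blade 80 mm long, 16 mm wide (x); thickness (y) grows evenly from 2.0 mm at the tip to 11.6 mm. Above it a flat black handle 28 (x) by 12 (y) mm, from 80 to 135 mm above the tip, its shoulders on the stand. Origin: centre of the tip; z up. The same after half a turn about z.
- pin: Locating pin, a bystander in the stand's other slot: round steel pin 10 mm thick and 60 mm long under a round black handle 26 mm across and 45 mm tall. Origin at the centre of the lower end, 32 mm above the table in the stand.
- stand: Grey block fixed to the bench, 150 (x) by 60 (y) by 92 mm tall, origin at the centre of its underside. Two equal upright slots, 19 (x) by 15 (y) mm, 37 mm either side of the centre along x. The gauge's x and y are parallel to the stand's; its tip stands 12 mm above the table.
- clamp: Specimen clamp on a grey foot 100 (x) by 170 (y) mm, fixed to the bench; origin at the centre of its underside. Two upright steel plates, 40 mm long along x, face each other across an open-topped gap along y, set to 4 to 6.5 mm (differs each time). Lips flare out at 45 degrees from the inner edges (130 mm above the table) to about 138 mm; mouth 16 mm wider than the gap.
- head: Aluminium slab, 60 by 110 mm, top 48 mm above the table, that carries both plates. It floats up to 10 mm either way along the clamp's y, with 0.1 N of friction and a 100 N/m centring spring, so the plates follow a blade that is a little off-centre. The gap is clear down to it, 82 mm below the plates' inner edges. Origin as the clamp's.
- plate_a: The solid plate of the clamp, on the clamp's -y side; steel, backed by a white block. Origin at the middle of its inner upper edge (the edge facing the gap), 130 mm above the table; axes parallel to the clamp's.
- jaw_edge (a point): The middle of the inner upper edge of the spring plate, the plate on the clamp's +y side, 130 mm above the table; the gap is the distance along the clamp's y from plate_a to here, and its centre is half-way between.
- jaw: The spring plate, origin as jaw_edge. A spring presses it towards the solid plate with 1.5 N at its rest stop, plus 1.5 N per mm that it is pushed open (9 mm at most). A blade that touches both plates is squeezed by that force and drags: about 2 N against the push at first, some 0.25 N more per mm deeper. Snug is 3 to 6 N.
- bottle: Bystander: clear glass jar with a white cap, 60 mm across, 120 mm tall, loose; origin under its centre.
- tray: Bystander: shallow open white tray, 90 by 140 by 25 mm, loose; origin under its centre.
- brush: Bystander: brush with a wooden handle lying along its x, loose; origin under its middle.
Mind the look-alikes: they are no part of the job. Several things have the shape of the clamp; the one meant has the colours described above.

How it is judged:
By the outcome, as a careful person would: the job done as asked, in the order asked, and still so for the second after the job is handed in, while the arm keeps its last pose, push and grip.
It also fails if it takes over 61 s, if anything falls off the work surface, if the arm or the gripper's body presses on something with over 40 N, if the wrist force passes 120 N, or if a joint passes its speed limit or range.

## Working session

There is one attempt and no reset: what is moved stays moved. The work goes in short steps, Python scripts to look and compute and a shell command to move; the robot and the scene stay as the last step left them, time stands still between calls to the robot, and variables do not carry over. Pictures are saved under pics/ and viewed, at most 10 in all, crops included, and the job is handed in when it is done.

```bash
mkdir -p pics; ls
python3 - <<'E'
from workcell import *
import cv2,numpy as np
for n in("top","side"):
    cv2.imwrite(f"pics/{n}0.png",cv2.cvtColor(read_camera(n),cv2.COLOR_RGB2BGR))
    m=camera_model(n);print(n,np.round(m["camera_matrix"],1).tolist(),np.round(m["R"],4).tolist(),np.round(m["t"],4).tolist(), np.round(-np.array(m["R"]).T@m["t"],3))
s=state();print(s)
E
```

```text
pics
top [[477.7, 0.0, 315.4], [0.0, 477.7, 201.6], [0.0, 0.0, 1.0]] [[0.0284, -0.9994, -0.0179], [-0.9973, -0.0271, -0.0684], [0.0679, 0.0198, -0.9975]] [-0.134, 0.5199, 1.4854] [ 0.421 -0.149  1.515]
side [[370.9, 0.0, 318.2], [0.0, 370.9, 201.3], [0.0, 0.0, 1.0]] [[-0.9949, -0.1004, -0.0022], [-0.0611, 0.6223, -0.7804], [0.0797, -0.7764, -0.6252]] [0.4978, 0.1943, 0.9729] [0.43  0.684 0.761]
{'clock': 0.1, 'joints': array([ 9.53726945e-01,  1.81438930e-01,  1.60787210e+00, -1.22459165e-05,
        1.35379688e+00, -2.06287871e-01]), 'joint_vel': array([ 3.51748174e-05,  8.08986411e-05, -3.09013912e-03, -2.05516207e-03,
        3.48791148e-04,  1.21025748e-03]), 'joint_efforts': array([ 6.18373406e-05, -4.34814477e+01, -3.42695189e+01,  7.03549292e-02,
        3.39518173e-02,  1.12179083e-05]), 'ee_pos': array([0.22931873, 0.52678622, 0.23793323]), 'orientation': array([-3.14010707e+00, -2.98666150e-04,  2.73081357e+00]), 'wrist_force': array([ 0.61764182,  0.24317716, -0.46652997]), 'ft_torque': array([-0.04599276, -0.04332807,  0.03365851]), 'grasp_force': 0.0, 'finger_gap': 0.08852864064913203}
```

View pics/top0.png

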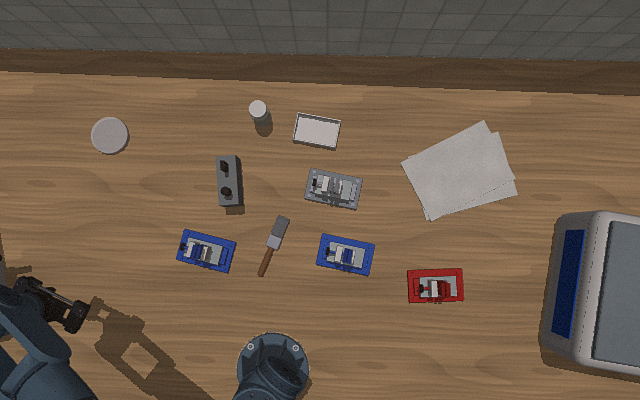

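View pics/side0.png

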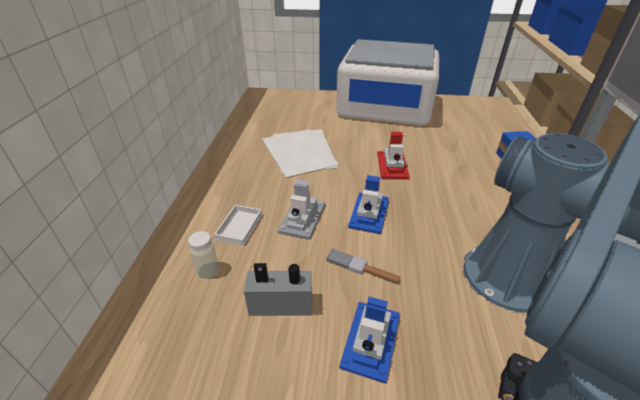

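The top view shows four clamp-shaped things: blue (206,251), blue (345,255), red (435,286) and grey (333,188). The grey-footed one fits the description. In the stand at (229,180), the flat handle at (224,166) is the gauge and the round one at (226,193) is the pin. I'll confirm both in an enlarged crop.

Run:
```python
import cv2,numpy as np
t=cv2.imread("pics/top0.png");s=cv2.imread("pics/side0.png")
a=cv2.resize(t[145:215,205:375],None,fx=4.7,fy=4.7,interpolation=cv2.INTER_CUBIC)
b=cv2.resize(s[175:235,270:335],None,fx=4.3,fy=4.3,interpolation=cv2.INTER_CUBIC)
c=cv2.resize(s[255:320,240:320],None,fx=4,fy=4,interpolation=cv2.INTER_CUBIC)
o=np.zeros((600,800,3),np.uint8);o[:a.shape[0],:a.shape[1]]=a
o[335:335+b.shape[0],:b.shape[1]]=b;o[335:335+c.shape[0],300:300+c.shape[1]]=c
cv2.imwrite("pics/crop1.png",o)
```

```text
(no output)
```

View pics/crop1.png

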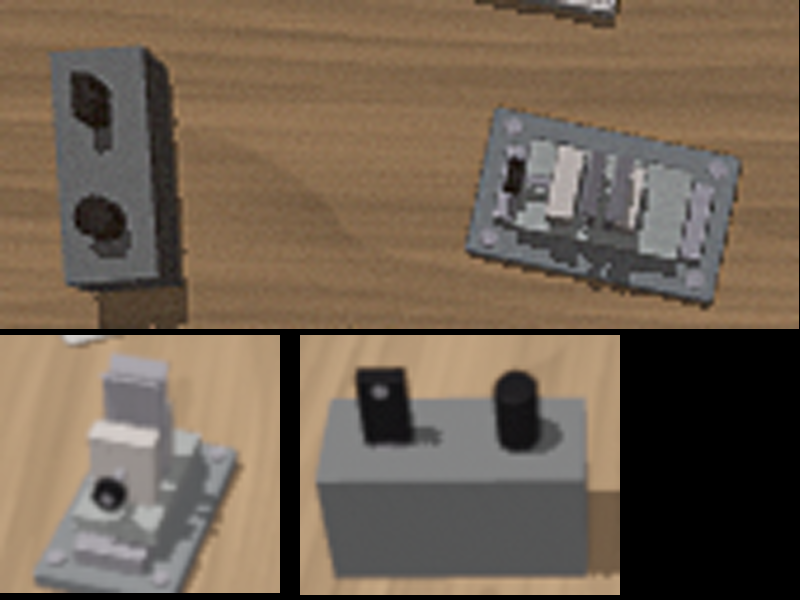

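The crop confirms it. The grey foot (crop 605,205) has bare steel plates, with the lip centre near (607,185). The flat handle (crop 92,98) is in the stand's far slot and the round pin is at (98,218). Next I measure.

```bash
cat > h.py <<'E'
from workcell import *
import cv2,numpy as np
from scipy.spatial.transform import Rotation as Ro
def ray(n,uv,z):
    m=camera_model(n);R=np.array(m["R"]);c=-R.T@np.array(m["t"])
    d=R.T@np.linalg.solve(np.array(m["camera_matrix"]),[uv[0],uv[1],1]);return c+d*(z-c[2])/d[2]
def proj(n,X):
    m=camera_model(n);p=np.array(m["camera_matrix"])@(np.array(m["R"])@X+m["t"]);return p[:2]/p[2]
def go(p,yaw):
    "shift (mm) and turn (deg) in tool axes to TCP p, pointing down, yaw rad"
    s=state();R=Ro.from_euler('xyz',s["orientation"]);T=Ro.from_euler('xyz',[np.pi,0,yaw])
    print("shift",np.round(R.inv().apply(np.array(p)-s["ee_pos"])*1e3,1),"turn",np.round(np.degrees((R.inv()*T).as_rotvec()),2))
def fz(k=4):
    w=np.array([(read_camera("top"),state()["wrist_force"])[1] for _ in range(k)]);return w.mean(0).round(2),w.std(0).round(2)
E
python3 - <<'E'
from h import *
t=cv2.imread("pics/top0.png");s=cv2.imread("pics/side0.png")
def mask(im,roi,lo,hi,sat=45):
    x0,y0,x1,y1=roi;h=cv2.cvtColor(im,cv2.COLOR_BGR2HSV);m=np.zeros(im.shape[:2],np.uint8)
    m[y0:y1,x0:x1]=(((h[...,1]<sat)&(h[...,2]>=lo)&(h[...,2]<=hi))[y0:y1,x0:x1])*255;return m
def big(m):
    c,_=cv2.findContours(m,cv2.RETR_EXTERNAL,cv2.CHAIN_APPROX_NONE);c=max(c,key=cv2.contourArea);return cv2.convexHull(c)
hs=cv2.cvtColor(t,cv2.COLOR_BGR2HSV)
print("stand top px",hs[165,233],"side",hs[165,240],"foot",hs[202,345],hs[176,312])
def quad(name,m,z,sz):
    q=cv2.boxPoints(cv2.minAreaRect(big(m)));P=np.array([ray("top",p,z) for p in q])
    e=[P[(i+1)%4]-P[i] for i in range(4)];L=[np.linalg.norm(v)*1e3 for v in e]
    i=int(np.argmax(L));print(name,np.round(q,1).tolist(),"c",P.mean(0).round(4),"L",np.round(L,1),"long-dir deg",np.degrees(np.arctan2(e[i][1],e[i][0])).round(2));return P.mean(0)
quad("stand",mask(t,(208,145,250,215),85,140),.092,0)
quad("foot",mask(t,(295,155,372,218),80,255),.012,0)
# handle, dark pixels
h=hs[...,2]
for roi in((214,155,236,178),(214,181,236,205)):
    m=np.zeros_like(h);x0,y0,x1,y1=roi;m[y0:y1,x0:x1]=(h[y0:y1,x0:x1]<50)*255
    M=cv2.moments(m,True);c=(M["m10"]/M["m00"],M["m01"]/M["m00"]);print("handle",np.round(c,1),M["m00"],ray("top",c,.12).round(4))
g=cv2.cvtColor(s,cv2.COLOR_BGR2GRAY)
for roi in((250,258,272,284),(284,260,304,287)):
    m=np.zeros_like(g);x0,y0,x1,y1=roi;m[y0:y1,x0:x1]=(g[y0:y1,x0:x1]<50)*255
    M=cv2.moments(m,True);c=(M["m10"]/M["m00"],M["m01"]/M["m00"]);print("side handle",np.round(c,1),M["m00"],ray("side",c,.12).round(4))
# grey profile across the plates in top view
print("row",[int(x) for x in cv2.cvtColor(t,cv2.COLOR_BGR2GRAY)[184,315:360]])
print("row",[int(x) for x in cv2.cvtColor(t,cv2.COLOR_BGR2GRAY)[181,315:360]])
E
```

```text
stand top px [75  5 99] side [10 36 42] foot [60  4 63] [113  16 124]
stand [[215.0, 155.6999969482422], [234.6999969482422, 154.3000030517578], [238.1999969482422, 203.3000030517578], [218.5, 204.8000030517578]] c [0.5778 0.1477 0.092 ] L [ 59.7 148.7  59.2 148.8] long-dir deg 6.52
foot [[303.3999938964844, 197.60000610351562], [309.79998779296875, 167.1999969482422], [362.29998779296875, 178.3000030517578], [355.8999938964844, 208.6999969482422]] c [ 0.5686 -0.1734  0.012 ] L [ 98.7 169.6  98.3 168.9] long-dir deg -100.48
handle [223.9 166.2] 70.0 [0.6138 0.1513 0.12  ]
handle [225.9 191.3] 78.0 [0.5397 0.1424 0.12  ]
side handle [260.7 272.8] 197.0 [0.6134 0.1546 0.12  ]
side handle [293.9 273.9] 183.0 [0.5392 0.1505 0.12  ]
row [36, 87, 127, 85, 100, 93, 111, 173, 174, 172, 173, 170, 171, 57, 104, 97, 95, 100, 69, 84, 117, 101, 106, 93, 102, 188, 172, 147, 141, 142, 142, 145, 137, 141, 132, 143, 143, 76, 151, 128, 124, 112, 105, 109, 112]
row [33, 51, 150, 152, 150, 149, 150, 137, 181, 171, 171, 177, 172, 124, 65, 103, 98, 95, 116, 153, 135, 99, 100, 101, 120, 179, 180, 141, 140, 139, 136, 135, 139, 143, 137, 122, 113, 104, 111, 110, 96, 139, 137, 139, 132]
```

Run:
```python
from h import *
y=np.pi+np.radians(6.5)
go([.6142,.1518,.2],y); print(state()["clock"])
for u in((333.7,184),(334.3,181),(330.5,184),(337.5,184)): print(ray("top",u,.136).round(4))
```

```text
shift [-502.6 -190.    38.1] turn [ -0.08  -0.04 -30.04]
0.1
[ 0.5679 -0.1736  0.136 ]
[ 0.5767 -0.1751  0.136 ]
[ 0.5676 -0.1643  0.136 ]
[ 0.5682 -0.1846  0.136 ]
```

```bash
python3 -m crank '[-40,-15,0,0,0,-3, -90,-34,0,0,0,-7, -145,-55,0,0,0,-12, -200,-76,0,0,0,-16, -255,-97,5,0,0,-20, -310,-118,10,0,0,-24, -365,-138,15,0,0,-28, -415,-157,20,0,0,-30]' 60 30
python3 - <<'E'
from h import *
go([.6142,.1518,.17],np.pi+np.radians(6.5))
E
```

```text
clock: 1.1
ee_pos: [0.5485, 0.2158, 0.2182]
orientation: [3.142, -0.0, -3.028]
wrist_force: [0.3, 0.9, -0.1]
finger_gap: 0.0597
grasp_force: 0.0
shift [-58.1 -71.   48.2] turn [ 0.   -0.03  0.01]
```

```bash
python3 -m crank '[-15,-20,8,0,0,0, -30,-40,16,0,0,0, -45,-58,24,0,0,0, -54,-68,30,0,0,0, -58,-71,35,0,0,0, -58,-71,38,0,0,0, -58,-71,38,0,0,0, -58,-71,38,0,0,0]'
python3 - <<'E'
from h import *
go([.6142,.1518,.111],np.pi+np.radians(6.5))
f="pics/a1.png";s=cv2.cvtColor(read_camera("side"),cv2.COLOR_RGB2BGR);print(state()["ee_pos"],proj("side",state()["ee_pos"]),proj("side",np.array([.6142,.1518,.147])))
cv2.imwrite(f,cv2.resize(s[150:330,180:400],None,fx=3,fy=3))
E
```

```text
clock: 2.1
ee_pos: [0.6128, 0.154, 0.1811]
orientation: [3.142, 0.0, -3.028]
wrist_force: [0.3, 0.2, 0.1]
finger_gap: 0.0598
grasp_force: 0.0
shift [-1.1 -2.4 70.1] turn [0.   0.02 0.  ]
[0.61293396 0.1539482  0.18115503] [258.10620228 253.59482997] [259.375457   263.63321631]
```

View pics/a1.png

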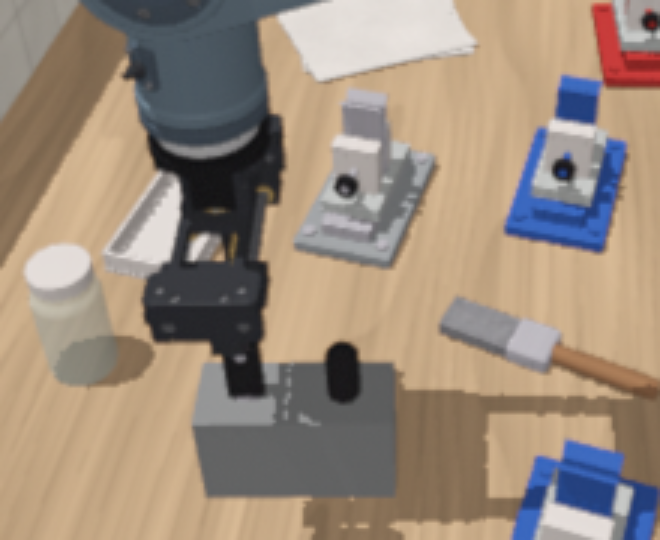

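The gripper (crop 205,300) is over the flat handle (crop 243,365), clear of the pin (343,372) and the bottle. I descend and grip.

```bash
python3 -m crank '[-1,-2.4,10,0,0,0, -1,-2.4,22,0,0,0, -1,-2.4,34,0,0,0, -1,-2.4,46,0,0,0, -1,-2.4,56,0,0,0, -1,-2.4,64,0,0,0, -1,-2.4,70,0,0,0, -1,-2.4,70,0,0,0]' && python3 -m crank '[0,0,0,0,0,0, 0,0,0,0,0,0, 0,0,0,0,0,0, 0,0,0,0,0,0, 0,0,0,0,0,0, 0,0,0,0,0,0, 0,0,0,0,0,0, 0,0,0,0,0,0]' 4 30
```

```text
clock: 3.15
ee_pos: [0.614, 0.1512, 0.1102]
orientation: [3.142, -0.001, -3.029]
wrist_force: [0.9, -0.7, 0.5]
finger_gap: 0.0596
grasp_force: 0.0
clock: 4.15
ee_pos: [0.6143, 0.1512, 0.1108]
orientation: [3.142, 0.0, -3.029]
wrist_force: [0.1, 0.9, 0.6]
finger_gap: 0.0119
grasp_force: 29.9
```

```bash
python3 -m crank '[0,0,-5,0,0,0, 0,0,-15,0,0,0, 0,0,-35,0,0,0, 0,0,-60,0,0,0, 0,0,-90,0,0,0, 0,0,-120,0,0,0, 0,0,-145,0,0,0, 0,0,-160,0,0,0]'
python3 - <<'E'
from h import *
go([.5680,-.1735,.271],np.pi-np.radians(10.5))
E
```

```text
clock: 5.15
ee_pos: [0.615, 0.1513, 0.2739]
orientation: [-3.141, 0.004, -3.029]
wrist_force: [-0.6, 0.3, -0.4]
finger_gap: 0.0118
grasp_force: 29.9
shift [  83.3 -317.4    2.7] turn [ 0.02  0.21 16.97]
```

```bash
python3 -m crank '[5,-20,0,0,0,1, 15,-60,0,0,0,3, 29,-110,0,0,0,6, 43,-165,0,0,0,9, 57,-218,0,0,0,12, 70,-268,0,0,0,15, 79,-303,0,0,0,17, 83,-317,0,0,0,17]' && python3 -m crank '[0,0,0,0,0,0, 0,0,0,0,0,0, 0,0,0,0,0,0, 0,0,0,0,0,0, 0,0,0,0,0,0, 0,0,0,0,0,0, 0,0,0,0,0,0, 0,0,0,0,0,0]'
python3 - <<'E'
from h import *
go([.5680,-.1735,.271],np.pi-np.radians(10.5))
t=cv2.cvtColor(read_camera("top"),cv2.COLOR_RGB2BGR);s=cv2.cvtColor(read_camera("side"),cv2.COLOR_RGB2BGR)
cv2.imwrite("pics/s2.png",s);cv2.imwrite("pics/t2.png",t)
print(fz(6))
p=state()["ee_pos"];print(proj("side",p-[0,0,.099]),proj("side",np.array([.568,-.1735,.134])))
o=np.zeros((600,800,3),np.uint8)
a=cv2.resize(s[130:245,250:350],None,fx=5,fy=5);o[:575,:500]=a
b=cv2.resize(t[140:220,300:370],None,fx=4,fy=4);o[:320,510:790]=b
cv2.imwrite("pics/c2.png",o)
E
```

```text
clock: 6.15
ee_pos: [0.5658, -0.1757, 0.2693]
orientation: [3.141, -0.002, 2.954]
wrist_force: [0.9, 0.6, -1.9]
finger_gap: 0.0118
grasp_force: 29.9
clock: 7.15
ee_pos: [0.5675, -0.1731, 0.2707]
orientation: [3.142, -0.0, 2.958]
wrist_force: [0.1, -0.2, -1.0]
finger_gap: 0.0119
grasp_force: 29.9
shift [-0.6 -0.3 -0.3] turn [ 0.   -0.   -0.04]
(array([-0.19,  0.14, -1.02]), array([0.52, 0.22, 0.41]))
[300.55337048 172.14966888] [300.8073468  182.91794149]
```

View pics/c2.png

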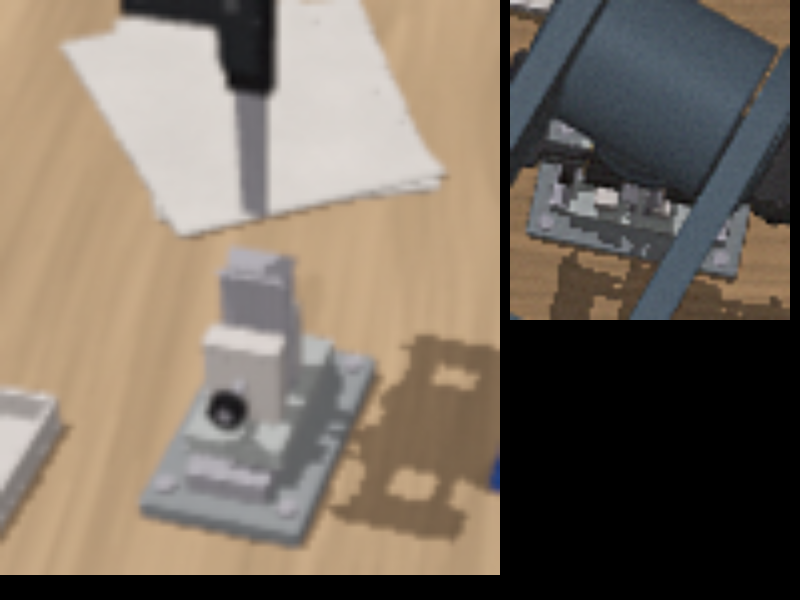

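The blade hangs upright with its tip at (301,173), right where it projects, over the lip mouth at about (302,182). The empty-air baseline for Fz is -1.0 N, which is the gauge's weight. I lower it into the gap.

```bash
python3 -m crank '[0,0,8,0,0,0, 0,0,18,0,0,0, 0,0,27,0,0,0, 0,0,35,0,0,0, 0,0,41,0,0,0, 0,0,45,0,0,0, 0,0,48,0,0,0, 0,0,48,0,0,0]'
python3 - <<'E'
from h import *
print(fz(8),state()["ee_pos"])
E
python3 -m crank '[0,0,2,0,0,0, 0,0,4,0,0,0, 0,0,6,0,0,0, 0,0,8,0,0,0, 0,0,9,0,0,0, 0,0,10,0,0,0, 0,0,10,0,0,0, 0,0,10,0,0,0]'
python3 - <<'E'
from h import *
print(fz(8),state()["ee_pos"])
E
```

```text
clock: 8.55
ee_pos: [0.5675, -0.1731, 0.2226]
orientation: [3.142, -0.0, 2.958]
wrist_force: [0.2, 0.0, -0.5]
finger_gap: 0.0119
grasp_force: 29.9
(array([-0.06, -0.32, -1.16]), array([0.6 , 0.43, 0.39])) [ 0.56754687 -0.17313645  0.22285236]
clock: 9.95
ee_pos: [0.5675, -0.1731, 0.2128]
orientation: [-3.142, 0.0, 2.958]
wrist_force: [0.4, 0.6, -1.0]
finger_gap: 0.0118
grasp_force: 29.9
(array([ 0.02, -0.08, -1.09]), array([0.45, 0.55, 0.55])) [ 0.56751225 -0.1730879   0.21273559]
```

```bash
cat > f.py <<'E'
from h import *
print("F",fz(10),state()["ee_pos"].round(4),state()["finger_gap"])
E
python3 -m crank '[0,0,1,0,0,0, 0,0,2,0,0,0, 0,0,3,0,0,0, 0,0,4,0,0,0, 0,0,5,0,0,0, 0,0,6,0,0,0, 0,0,6,0,0,0, 0,0,6,0,0,0]'; python3 f.py
python3 -m crank '[0,0,1,0,0,0, 0,0,2,0,0,0, 0,0,3,0,0,0, 0,0,4,0,0,0, 0,0,5,0,0,0, 0,0,6,0,0,0, 0,0,6,0,0,0, 0,0,6,0,0,0]'; python3 f.py
```

```text
clock: 11.35
ee_pos: [0.5675, -0.1731, 0.2067]
orientation: [-3.142, -0.0, 2.958]
wrist_force: [-0.3, 0.3, -1.1]
finger_gap: 0.0117
grasp_force: 29.9
F (array([-0.27,  0.31, -1.08]), array([0.24, 0.48, 0.76])) [ 0.5675 -0.1731  0.2067] 0.011696477569519071
clock: 12.85
ee_pos: [0.5675, -0.1731, 0.2007]
orientation: [-3.142, 0.0, 2.958]
wrist_force: [0.3, -0.2, -2.1]
finger_gap: 0.0117
grasp_force: 29.9
F (array([-0.07,  0.22, -1.45]), array([0.53, 0.34, 0.44])) [ 0.5675 -0.1731  0.2007] 0.011880063343332725
```

```bash
python3 -m crank '[0,0,1,0,0,0, 0,0,2,0,0,0, 0,0,3,0,0,0, 0,0,4,0,0,0, 0,0,4,0,0,0, 0,0,4,0,0,0, 0,0,4,0,0,0, 0,0,4,0,0,0]'|grep -v or; python3 f.py
python3 -m crank '[0,0,1,0,0,0, 0,0,2,0,0,0, 0,0,3,0,0,0, 0,0,4,0,0,0, 0,0,4,0,0,0, 0,0,4,0,0,0, 0,0,4,0,0,0, 0,0,4,0,0,0]'|grep -v or; python3 f.py
```

```text
clock: 14.35
ee_pos: [0.5675, -0.1731, 0.1968]
finger_gap: 0.0119
F (array([ 0.12, -0.05, -0.98]), array([0.49, 0.32, 0.46])) [ 0.5675 -0.1731  0.1967] 0.011385111661604436
clock: 15.85
ee_pos: [0.5675, -0.1731, 0.1927]
finger_gap: 0.0122
F (array([ 0.13, -0.17, -1.2 ]), array([0.32, 0.37, 0.41])) [ 0.5675 -0.1731  0.1927] 0.011890685286094337
```

```bash
python3 -m crank '[0,0,1,0,0,0, 0,0,2,0,0,0, 0,0,3,0,0,0, 0,0,3,0,0,0, 0,0,3,0,0,0, 0,0,3,0,0,0, 0,0,3,0,0,0, 0,0,3,0,0,0]'|grep -v or; python3 f.py
python3 - <<'E'
from h import *
s=cv2.cvtColor(read_camera("side"),cv2.COLOR_RGB2BGR)
cv2.imwrite("pics/c3.png",cv2.resize(s[150:245,250:350],None,fx=6,fy=6,interpolation=cv2.INTER_CUBIC))
E
```

```text
clock: 17.35
ee_pos: [0.5676, -0.1732, 0.1898]
finger_gap: 0.0118
F (array([ 0.52, -0.53,  1.52]), array([0.45, 0.45, 0.63])) [ 0.5675 -0.1731  0.1897] 0.01182151100462616
```

View pics/c3.png

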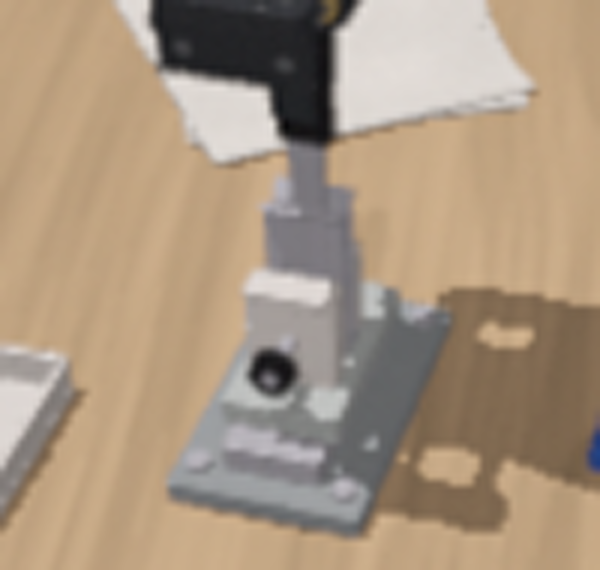

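The blade is between the plates (crop 310,185), not outside them. Fz rose by 2.6 N at a depth of about 39 mm, which fits a gap of about 6.4 mm. I continue towards about 4.5 N.

```bash
python3 -m crank '[0,0,1,0,0,0, 0,0,2,0,0,0, 0,0,3,0,0,0, 0,0,4,0,0,0, 0,0,5,0,0,0, 0,0,5,0,0,0, 0,0,5,0,0,0, 0,0,5,0,0,0]'|grep -v or; python3 f.py;python3 f.py
```

```text
clock: 18.9
ee_pos: [0.5674, -0.173, 0.1846]
finger_gap: 0.0118
F (array([ 0.15, -0.12,  0.59]), array([0.33, 0.39, 0.53])) [ 0.5674 -0.1731  0.1846] 0.01151056702098599
F (array([ 0.67,  0.14, -0.04]), array([0.51, 0.37, 0.35])) [ 0.5674 -0.1731  0.1846] 0.011754449650606244
```

```bash
cp f.py g.py
cat > g.py <<'E'
from h import *
z=[];s=state();z.append(s["wrist_force"][2])
for _ in range(12): read_camera("side");z.append(state()["wrist_force"][2])
print("Fz series",np.round(z,1),state()["ee_pos"].round(4),"torque",state()["ft_torque"].round(3))
E
python3 g.py
python3 -m crank '[0,0,0.25,0,0,0, 0,0,0.5,0,0,0, 0,0,0.75,0,0,0, 0,0,1,0,0,0, 0,0,1.25,0,0,0, 0,0,1.5,0,0,0, 0,0,1.75,0,0,0, 0,0,2,0,0,0]'|grep -v or; python3 g.py
python3 - <<'E'
from h import *
s=cv2.cvtColor(read_camera("side"),cv2.COLOR_RGB2BGR)
cv2.imwrite("pics/c4.png",cv2.resize(s[150:245,250:350],None,fx=6,fy=6,interpolation=cv2.INTER_CUBIC))
E
```

```text
Fz series [-0.1  0.9  0.  -0.8 -0.5 -0.  -0.4 -1.  -1.  -1.2  0.1 -1.1 -1.2] [ 0.5674 -0.1731  0.1846] torque [ 0.018  0.044 -0.01 ]
clock: 21.5
ee_pos: [0.5676, -0.1732, 0.1828]
finger_gap: 0.0118
Fz series [3.7 3.3 2.4 2.5 2.7 2.8 2.5 1.9 3.  2.6 2.9 3.6 3.1] [ 0.5676 -0.1731  0.1828] torque [ 0.053 -0.132 -0.034]
```

View pics/c4.png

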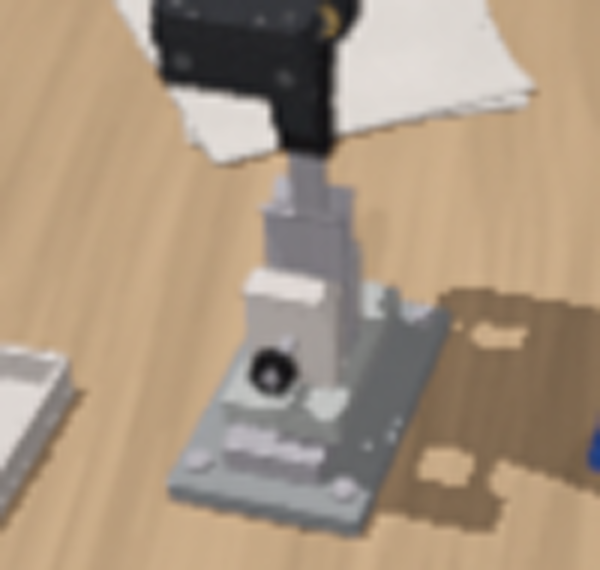

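The blade is still straight, with the fingertips (305,155) lower by the commanded amount and no visible slip. A slow push holds a steady drag of about 3.8 N; the earlier drop came from the arm overshooting and coming back after a faster step. I go another 2 mm, slowly.

```bash
python3 -m crank '[0,0,0.25,0,0,0, 0,0,0.5,0,0,0, 0,0,0.75,0,0,0, 0,0,1,0,0,0, 0,0,1.25,0,0,0, 0,0,1.5,0,0,0, 0,0,1.75,0,0,0, 0,0,2,0,0,0]'|grep -v or; python3 g.py; python3 f.py; python3 f.py; python3 -c "
from h import *;print(state()['clock'],state()['orientation'])"
```

```text
clock: 23.15
ee_pos: [0.5675, -0.1731, 0.1807]
finger_gap: 0.0118
Fz series [4.1 3.7 2.7 2.8 3.3 3.4 2.7 3.3 2.8 3.9 3.4 2.6 3.3] [ 0.5674 -0.1731  0.1807] torque [ 0.032 -0.011 -0.027]
F (array([-0.28, -0.09,  3.08]), array([0.53, 0.37, 0.39])) [ 0.5674 -0.1731  0.1807] 0.012102122405678716
F (array([-0.03,  0.25,  2.79]), array([0.41, 0.49, 0.5 ])) [ 0.5675 -0.1731  0.1807] 0.01189461433291733
24.75 [-3.14157953e+00 -9.82931000e-05  2.95769000e+00]
```

The drag is steady at about 4.1 N, in the snug band, and fits the depth of about 48 mm. The gauge is upright and still gripped, so I hand it in.

```bash
python3 -c "
from workcell import *;print(sign_off())"
```

```text
the job is handed in; nothing more can be done
None
```

The job is handed in at about 25 s: the gauge is held upright in the grey clamp, about 48 mm deep, with a steady drag of about 4 N (snug is 3 to 6 N), still gripped, and nothing else in the scene was handled.

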